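Clamp a glued brass plate onto a statue plinth with a ratchet bar clamp

ROBOT

A 7-joint arm with a two-finger parallel gripper is mounted at the origin on the work surface. World frame = base frame: x ahead of the robot, y to its left, z up, the work surface at z = 0. Lengths are in m, angles in rad, forces in N, time in s.
With the tool pointing down it reaches from about 0.4 to 0.85 m from the base axis. Payload 4.5 kg.
Tool frame: the origin (TCP) lies where the fingers leave the gripper's body, on its centre line; the fingertips stand 64 mm ahead of it and the grasp point (between the pads) lies 45 mm ahead of it; z points along the fingers, y is the line along which they close (so a half turn about z gives the same grasp; the last joint's range is limited). The gripper opens to 88 mm and grips with 3 to 60 N. Pads are 18 mm wide; open, the fingers measure 123 mm over their backs; the gripper's body (75 mm by 187 mm) begins 45 mm behind the grasp point.
Start: joints at [-1.225, 0.689, -0.195, 1.565, 0.157, 0.902, -0.215], TCP at [0.192, 0.595, 0.303] pointing down, gripper open.
Joint ranges: [-3.01, 3.01], [-0.46, 2.08], [-1.47, 1.51], [0.13, 2.56], [-1, 4.14], [0.04, 2.09], [-2.66, 2.66]. Speed limits (rad/s): [2.57, 2.57, 3.14, 3.14, 3.14, 3.14, 3.14].

INTERFACE

Orientations are given as a unit quaternion [x, y, z, w].
In Python, from plant import r gives the robot as it stands.
- The arm moves only by the tool play_rows, never from a script. Its arguments are lists of equal length, an entry for each row: "translation": the shift along the tool's x, y, z in m, a list of three; "delta_rot": the turn, a rotation vector about the tool's x, y, z in degrees, a list of three; "grip": the opening, from -1 (shut) to 1 (fully open). In form: {"translation": [[x, y, z], ...], "delta_rot": [[rx, ry, rz], ...], "grip": [grip, ...]}. A call has 1 to 20 rows; each row shifts and turns the commanded pose from where the row before left it, along the tool's axes as they then stand; what a row does not reach is not made up. A row lasts 1/8 s, in which the tool goes at most 62.5 mm and 10.7 degrees, less where a joint would pass 70% of its speed; a pose out of reach is approached as far as the arm can. A call with a gripper value outside its range is refused whole. The fingers move at their own pace and stop on an object; "squeeze" is the grip in N (left out, the last holds). Time passes only in rows, so rows that do not move let the fingers close. It gives the time, the measured TCP pose, the force, the opening and the grip force at its end, in the units of the state.
- r.get_state(): the state, without advancing time (a new reading comes with each control period).
- r.snapshot(name): name is "side" or "top"; returns the picture (420x560x3 uint8, blue, green, red); there is no depth.
- r.get_calibration(name): a dict with "intrinsics" (3x3 intrinsics, pixels), "k1" (the pictures are not rectified: a ray, as slopes to the right and down, at radius r is drawn at 1 + k1 r^2 times it, then the intrinsics apply), "eye" and "rotation" of the camera in the world. Camera axes: x right, y up, looking along -z (the intrinsics and any distortion apply to the point x, -y, -z); pixel columns grow to the right and rows downward; lengths in m; the calibration is good to about 2 mm. A picture is of the moment at which its call begins. get_calibration takes no time and is no camera call.
- r.finish_job(): hands the job in; it is judged then, once.
Trained networks look in the newest picture that a camera, given by its name, has taken for a name from the list of things; names that differ only in an ending like _2 or _b are one class to them, and where a whole thing is asked for, a point or a joint stands for the part that bears it (a point fixed in the world has none). Each returns a list of dicts, best first, with "confidence" (0 to 1); they miss things now and then, are a little off and sometimes report something else, mostly with a low value. They report only what shows in the picture. A call takes as long as a camera call.
- r.look_for(camera, target): "point" ([x, y, z] in m, in world coordinates, good to about 4 mm: the middle of the surface that is visible of it).
- r.silhouettes(camera, target): "pixels" (420x560 bool, what is visible of it).
The state is a dict: "clock": time; "q": joint angles; "qd": joint speeds; "joint_torque": joint torques, N m; "tool_pos": TCP position; "eef_rot": TCP orientation; "contact_force": force on the tool from outside, world axes, zero at the start; "moment": the same for the moment, N m; "opening": opening from 0.0 (shut) to 1.0 (fully open); "finger_force": force on a finger pad.
Only numpy, scipy, OpenCV 4.12 (cv2) and the standard library are available. Lean on these libraries where they do the work, as an engineer would, in place of code of your own. Each camera call takes 0.05 s, during which the arm holds its last target. There are 200 camera calls.

TASK

The brass plate on the grey plinth has just been glued: slide the plinth across the bamboo board, without lifting it, from the white waiting area onto the red square, plate towards the jaw and close against the steel backstop, and let go of it. Then pump the red ratchet trigger, without touching the jaw itself, until the jaw holds the plinth against the backstop with its sprung pad pressed in about half-way (6 mm), never so far that it crushes the glue joint. Finish while still holding the trigger squeezed so that the clamp keeps gripping, and leave the other things on the table where they stand.

Things in the scene. Friction and masses are not known exactly. Their poses are not given: they have to be found in the camera images.
- board: Bamboo clamping board fixed to the table, 300 (x) x 400 (y) x 15 mm; origin at the centre of its underside, z up. Along the line board x = 60 mm stand, from +y to -y: backstop (face at y = 135 mm), throat, jaw, housing, trigger. The throat is open to board -x, where the plinth comes in, and to +x. A square plinth slid along board x at board y 102 to 105 mm passes clear of everything.
- mark (a point): Centre of the red 62 mm square on the board, at board (60, 107, 15) mm on the board's top; axes as the board's. The plinth's origin is here when it stands square on the mark and touches the backstop.
- waiting (a point): Centre of the white outline of the waiting area, 130 (board x) x 160 mm (board y), at board (-80, 70, 15) mm.
- plinth: Grey resin plinth, loose, 0.3 to 0.5 kg, 56 x 56 mm, 52 mm tall (the top 8 mm is a step 46 mm square), with a brass plate 38 x 26 x 2 mm on its -y side, which must face the jaw. Origin at the centre of its underside, z up. Grasp it across its x faces (56 mm), which stay free in the throat. It starts in the waiting area, turned up to 0.3 rad from the board.
- plate (a point): Centre of the brass plate's outer face, 30 mm from the plinth's middle on its -y side, 26 mm above its underside.
- backstop: Fixed steel angle on the board, 70 mm wide (board x), 52 mm tall, its flat face looking to the board's -y; origin at the foot of that face's middle.
- jaw: Blue jaw plate 44 x 12 x 44 mm on a steel ratchet bar, sliding along board +y to the backstop; origin in the middle of its throat side, 43 mm above the table, axes as the board's. It starts 0 to 20 mm ahead of its rearmost place (origin at board y = -1 mm), can travel 85 mm, and stays where it is left (3 N friction). The trigger cannot draw it back.
- pad_face: Black rubber pad face 40 (x) x 8 x 36 mm on a steel stem in front of the jaw; origin in the middle of the front face that presses the plinth, 24 mm ahead of the jaw's origin while not pressed.
- pad (a joint): How far the sprung pad is pressed in towards the jaw, m: 0 free, 0.015 bottomed. Spring 2 N per mm: 0.0065 means 13 N on the plinth. If the trigger is let go, the bar creeps back until about 3 N is left: the full grip lasts only while the trigger is held. The glue joint is crushed above 0.013.
- trigger (a joint): Trigger angle, rad: 0 released (leaning 0.25 to board -y), 0.5 fully squeezed (leaning 0.25 to +y). A spring returns it. The jaw follows a squeeze at 50 mm per rad; the first 0 to 8 mm of each stroke may be lost until the pawl catches a tooth. On the return the jaw stays. 2 to 5 strokes fill the gap. At the handle it takes 2 to 5 N while the jaw runs free, then 0.5 N more per newton on the plinth.
- pivot (a point): Middle of the trigger's pivot line, which runs along board x: board (60, -120, 30) mm.
- housing (a point): Centre of the top of the blue ratchet housing between jaw and trigger, 44 mm wide (board x), board y -95 to -20 mm, top 81 mm above the table.
- trigger_handle: Red handle at the top of the trigger lever, 36 (its x, the board's x) x 14 (y) x 55 mm (z, along the lever); origin at its centre, 105 mm from the pivot. Released, its centre is at board (60, -146, 132) mm, its top 158 mm above the table. It is squeezed towards board +y, pushed from its free -y side with closed fingertips or pinched across its 14 mm.
- king: Maple chess king, 94 mm tall, 38 mm base; bystander beside the board. Origin under its centre.
- barricade_a: Orange and white toy barricade, 30 x 100 x 50 mm; bystander beside the board. Origin under its centre.
- barricade_b: Second barricade, the same; bystander beside the board. Origin under its centre.
- mug: Empty blue ceramic mug, 80 mm across, 92 mm tall; bystander at the left. Origin under its centre.
- dispenser: White push dispenser for magnets with a green button, 70 mm wide, 102 mm tall; bystander at the right. Origin under its centre.
- glue: Yellow glue bottle, 40 mm across, 110 mm tall; bystander at the right. Origin under its centre.

How it is judged:
By the outcome, as a careful person would: the job done as asked, in the order asked, and still so for the second after the job is handed in, while the arm keeps its last pose, push and grip.
It also fails if it takes over 61 s, if anything falls off the work surface, if the arm or the gripper's body presses on something with over 40 N, if the wrist force passes 120 N, or if a joint passes its speed limit or range.

## Working session

There is one attempt and no reset: what is moved stays moved. The work goes in short steps, Python scripts to look and compute and a tool call to move; the robot and the scene stay as the last step left them, time stands still between calls to the robot, and variables do not carry over. Pictures are saved under pics/ and viewed, at most 10 in all, crops included, and the job is handed in when it is done.

Besides the shell and the picture viewer there is one more tool, called as a command line: name --argument value ..., lists and objects as JSON in quotes. play_rows: Moves the arm, as the interface text tells. Its arguments: {"type":"object","properties":{"translation":{"type":"array","items":{"type":"array","items":{"type":"number"}}},"delta_rot":{"type":"array","items":{"type":"array","items":{"type":"number"}}},"grip":{"type":"array","items":{"type":"number"}},"squeeze":{"type":"number"}},"required":["translation","delta_rot","grip"]}

```bash
mkdir -p pics; ls; python3 - <<'E'
from plant import r
import cv2,numpy as np
s=r.get_state();print({k:np.round(v,3).tolist() for k,v in s.items()})
for n in("side","top"):
    im=r.snapshot(n);cv2.imwrite(f"pics/{n}0.png",im)
    c=r.get_calibration(n);print(n,{k:np.round(v,4).tolist() for k,v in c.items()})
    for t in["board","plinth","plate","backstop","jaw","pad_face","trigger_handle","housing","king","barricade_a","mug","dispenser","glue"]:
        print(t,[(np.round(d["point"],3).tolist(),round(d["confidence"],2)) for d in r.look_for(n,t)][:3])
E
```

```text
pics
{'clock': 0.0, 'q': [-1.225, 0.69, -0.194, 1.566, 0.157, 0.902, -0.215], 'qd': [-0.001, 0.001, 0.0, 0.001, 0.0, -0.0, -0.0], 'joint_torque': [0.001, -52.758, -1.267, -15.344, -0.053, 0.007, 0.0], 'tool_pos': [0.192, 0.594, 0.302], 'eef_rot': [0.155, 0.988, -0.001, -0.0], 'contact_force': [-0.094, 0.08, 0.135], 'moment': [0.039, -0.052, 0.047], 'finger_force': 0.0, 'opening': 0.999}
side {'intrinsics': [[422.2698, 0.0, 281.586], [0.0, 422.2698, 205.6383], [0.0, 0.0, 1.0]], 'k1': 0.0007, 'eye': [-0.0231, -0.767, 0.876], 'rotation': [0.4071, -0.1187, -0.2581, 0.8681]}
board [([0.531, 0.048, 0.012], 0.83)]
plinth []
plate [([0.434, 0.146, 0.054], 0.8), ([0.528, 0.054, 0.013], 0.56)]
backstop []
jaw [([0.589, 0.116, 0.045], 0.5), ([0.55, 0.259, 0.046], 0.4)]
pad_face [([0.551, 0.26, 0.049], 0.71), ([0.575, 0.149, 0.052], 0.64)]
trigger_handle [([0.612, -0.032, 0.141], 0.57)]
housing [([0.529, 0.052, 0.02], 0.83), ([0.616, -0.03, 0.141], 0.61)]
king [([0.615, -0.031, 0.139], 0.52), ([0.533, 0.047, 0.014], 0.5), ([0.646, 0.425, 0.041], 0.47)]
barricade_a [([0.553, 0.257, 0.043], 0.74),
[... 366 characters left out ...]
board [([0.617, -0.028, 0.15], 0.71), ([0.539, 0.098, 0.017], 0.61)]
plinth [([0.442, 0.163, 0.068], 0.68)]
plate [([0.447, 0.16, 0.07], 0.9), ([0.534, 0.103, 0.014], 0.36)]
backstop [([0.559, 0.27, 0.027], 0.73)]
jaw [([0.593, 0.122, 0.05], 0.68)]
pad_face [([0.584, 0.146, 0.06], 0.44), ([0.533, 0.102, 0.014], 0.23)]
trigger_handle [([0.618, -0.024, 0.151], 0.61)]
housing []
king [([0.641, 0.426, 0.038], 0.54)]
barricade_a [([0.389, 0.446, 0.009], 0.82), ([0.644, -0.397, 0.025], 0.57), ([0.536, 0.099, 0.015], 0.5)]
mug [([0.619, -0.022, 0.13], 0.73), ([0.511, 0.544, 0.048], 0.57)]
dispenser [([0.448, -0.494, 0.091], 0.91), ([0.619, -0.021, 0.132], 0.73)]
glue [([0.348, -0.463, 0.074], 0.8)]
```

View pics/side0.png

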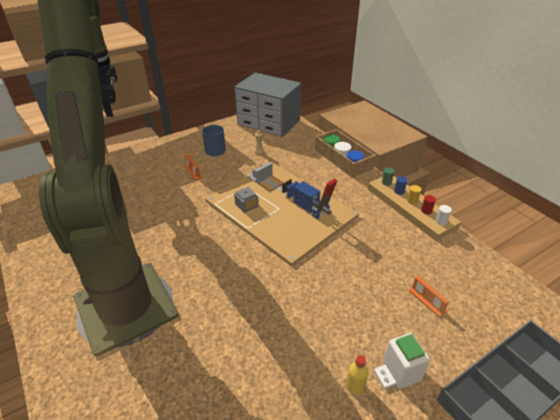

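View pics/top0.png

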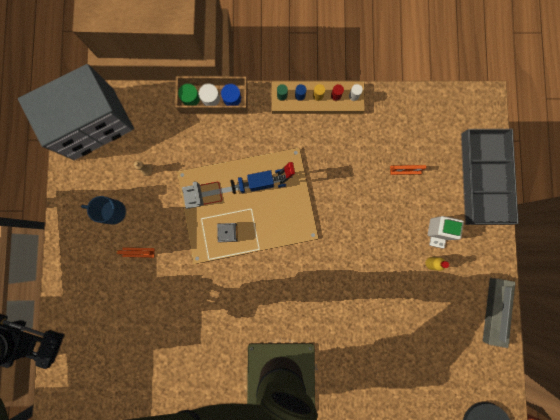

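The side view shows the plinth at (246,198), the brass plate on its right-hand face and the trigger at (328,193). The top view shows the board with corners at about (180,170), (302,150), (318,238) and (194,262), the plinth at (228,232), and the backstop at the left at (192,195). Zooming in next.

```bash
python3 - <<'E'
import cv2
a=cv2.imread("pics/top0.png")[140:270,172:326];cv2.imwrite("pics/topc.png",cv2.resize(a,None,fx=5,fy=4.6,interpolation=cv2.INTER_CUBIC) if 0 else cv2.resize(a,None,fx=4.5,fy=4.5,interpolation=cv2.INTER_CUBIC))
a=cv2.imread("pics/side0.png")[155:265,202:362];cv2.imwrite("pics/sidec.png",cv2.resize(a,None,fx=5,fy=5,interpolation=cv2.INTER_CUBIC))
E
```

```text
(no output)
```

View pics/topc.png

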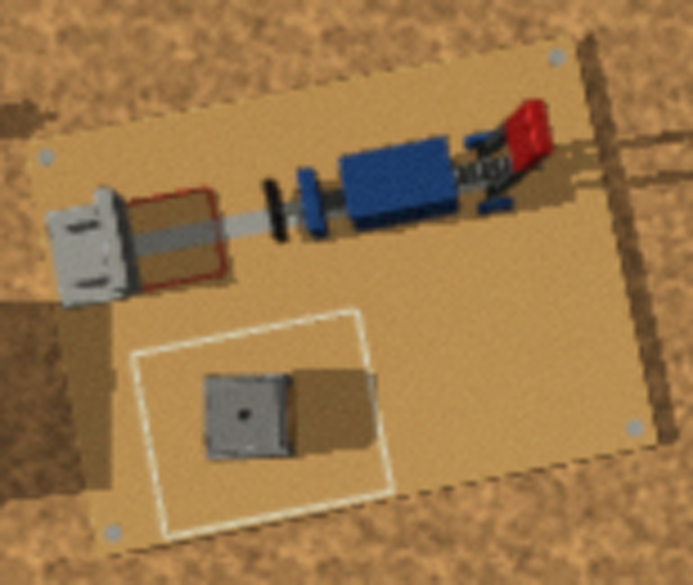

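View pics/sidec.png

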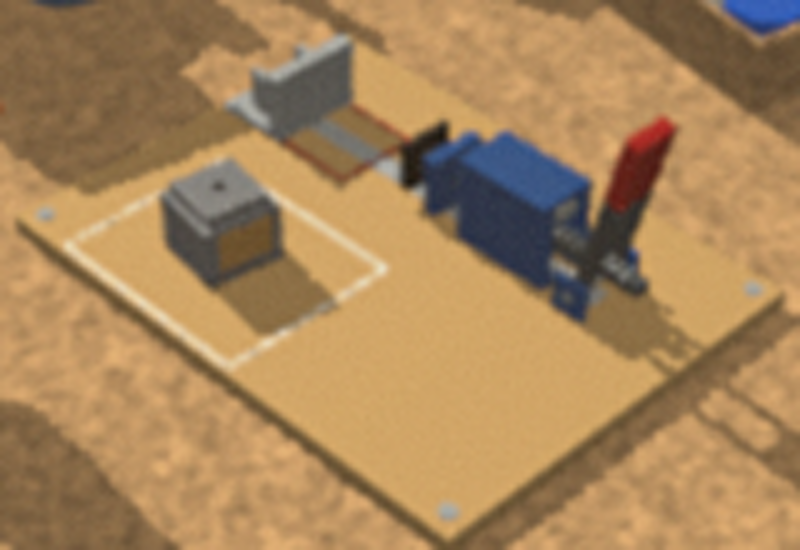

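The crops give usable corners: the top view has outline corners at (134,353), (358,311), (391,491) and (167,537), and the side view shows the plate facing the jaw side at (245,240). Next I fit the board and plinth poses.

```bash
cat > h.py <<'E'
from plant import r
import numpy as np, cv2
from scipy.spatial.transform import Rotation as R
from scipy.optimize import least_squares, minimize
CAL={n:r.get_calibration(n) for n in("side","top")}
def proj(n,P):
    c=CAL[n];p=R.from_quat(c["rotation"]).inv().apply(np.atleast_2d(P)-c["eye"])
    s=np.c_[p[:,0],-p[:,1]]/-p[:,2:];s=s*(1+c["k1"]*(s**2).sum(1,keepdims=True))
    K=np.array(c["intrinsics"]);return s@K[:2,:2].T+K[:2,2]
def place(pose,P):  # pose x,y,yaw(,z)
    P=np.atleast_2d(P);return R.from_euler("z",pose[2]).apply(P)+[pose[0],pose[1],pose[3] if len(pose)>3 else 0]
def maskfit(masks,P,p0):  # fit x,y,yaw of convex body P to masks {cam:mask}
    S=8
    def cost(p):
        e=0
        for n,m in masks.items():
            q=proj(n,place(p,P));h=cv2.convexHull(((q+.5)*S*16-8).astype(np.int32).reshape(-1,1,2))
            ys,xs=np.nonzero(m);x0,y0,x1,y1=xs.min()-12,ys.min()-12,xs.max()+12,ys.max()+12
            im=np.zeros(((y1-y0)*S,(x1-x0)*S),np.float32)
            cv2.fillConvexPoly(im,(h-np.int32([x0*S*16,y0*S*16])),1,shift=4)
            im=cv2.resize(im,(x1-x0,y1-y0),interpolation=cv2.INTER_AREA)
            e+=((im-m[y0:y1,x0:x1])**2).sum()/m.sum()
        return e
    p0=np.array(p0);sim=[p0]+[p0+d for d in np.eye(len(p0))*[.008,.008,.12,.004][:len(p0)]]
    return minimize(cost,p0,method="Nelder-Mead",options=dict(initial_simplex=sim,xatol=1e-4,fatol=1e-5))
sq=lambda a,z:[[sx*a,sy*a,z] for sx in(-1,1) for sy in(-1,1)]
PL=np.array(sq(.028,0)+sq(.028,.044)+sq(.023,.052)+[[x,-.03,z] for x in(-.019,.019) for z in(.013,.039)])
E
cat > board.py <<'E'
from h import *
tp=lambda x,y:((x+.5)/4.5-.5+172,(y+.5)/4.5-.5+140)
sd=lambda x,y:((x+.5)/5-.5+202,(y+.5)/5-.5+155)
B=[[-15,150],[-15,-10],[-145,-10],[-145,150],[150,-200],[-150,-200],[-150,200]]
ob={"top":(B,[tp(*p) for p in[(134,353),(358,311),(391,491),(167,537),(577,40),(658,443),(98,555)]]),
"side":([B[3],B[2],B[1],B[6],B[5],B[4]],[sd(*p) for p in[(68,245),(232,365),(385,267),(18,224),(447,543),(782,295)]])}
def res(p,ns):
    return np.concatenate([(proj(n,place(p,np.c_[np.array(ob[n][0])/1e3,[.015]*len(ob[n][0])]))-ob[n][1]).ravel() for n in ns])
for ns in(["top"],["side"],["top","side"]):
    f=least_squares(res,[.53,.05,-.2],args=(ns,),loss="soft_l1");print(ns,f.x.round(4),np.abs(res(f.x,ns)).round(1))
print("with z",least_squares(res,[.53,.05,-.2,0],args=(["top","side"],)).x.round(4))
np.save("board.npy",f.x)
m={}
for n in("top","side"):
    s=[d for t in("plinth",) for d in r.silhouettes(n,t)]
    for d in s: print(n,round(d["confidence"],2),d["pixels"].sum(),np.argwhere(d["pixels"]).mean(0).round(1))
    s=[d for d in s if 100<d["pixels"].sum()<1500]
    if s:m[n]=s[0]["pixels"]
b=f.x
for k in([["top"]] if "top" in m else [])+([["side"]] if "side" in m else [])+[list(m)]:
    o=maskfit({n:m[n] for n in k},PL,[.442,.16,b[2]+.19,.015]);print(k,o.x.round(4),round(o.fun,3),"rel yaw",round(o.x[2]-b[2],3), "board xy",place([0,0,-b[2]],[*(o.x[:2]-b[:2]),0]).round(4))
    np.save("plinth.npy",o.x)
for n,P in dict(mark=[.06,.107,.015],handle=[.06,-.146,.132],jawrear=[.06,-.001,.043]).items():print(n,place(b,P).round(4))
E
python3 board.py
```

```text
['top'] [0.5321 0.1042 0.1915] [0.1 0.  0.  0.3 0.3 0.2 0.3 0.2 0.  1.3 0.6 0.8 0.5 0.5]
['side'] [0.5342 0.1059 0.1892] [0.1 0.1 0.6 0.6 0.3 0.6 0.6 2.  0.  0.2 1.3 0.5]
['top', 'side'] [0.5328 0.1046 0.1919] [0.2 0.2 0.1 0.5 0.2 0.  0.4 0.4 0.2 1.5 0.5 0.6 0.6 0.3 0.3 0.6 0.7 1.
 0.2 1.  0.9 1.5 0.1 0.3 1.3 0.2]
with z [ 0.5326  0.1046  0.1919 -0.    ]
top 0.68 355 [231.9 228. ]
side 0.76 448 [199.1 246.1]
side 0.49 218 [167.3 191.9]
['top'] [ 0.4454  0.1681  0.1235 -0.0345] 0.064 rel yaw -0.068 board xy [[-0.0737  0.0791  0.    ]]
['side'] [ 0.4601  0.1949  0.0017 -0.0108] 0.02 rel yaw -0.19 board xy [[-0.0541  0.1025  0.    ]]
['top', 'side'] [ 0.4434  0.1616 -0.0373  0.0193] 0.137 rel yaw -0.229 board xy [[-0.0769  0.073   0.    ]]
mark [[0.5713 0.2211 0.015 ]]
handle [[ 0.6195 -0.0273  0.132 ]]
jawrear [[0.5919 0.115  0.043 ]]
```

```bash
cat > pl.py <<'E'
from h import *
b=np.load("board.npy")
def see(p0,ns=("top","side")):
    m={}
    for n in ns:
        s=[d for d in r.silhouettes(n,"plinth") if 100<d["pixels"].sum()<1500]
        if s:m[n]=s[0]["pixels"]
    for k in [[n] for n in m]+[list(m)]:
        o=maskfit({n:m[n] for n in k},PL+[0,0,.015],p0);x=o.x
        print(k,x.round(4),round(o.fun,3),"rel yaw",round(x[2]-b[2],3),"board xy",place([0,0,-b[2]],[*(x[:2]-b[:2]),0]).round(4))
    return x,m
if __name__=="__main__":
    x,m=see([.443,.162,0.]);np.save("plinth.npy",x)
    # edge lines in the top picture
    s=r.get_state();T=R.from_quat(s["eef_rot"]);print(T.as_matrix().round(3),s["tool_pos"])
E
python3 pl.py
```

```text
['top'] [0.4435 0.1619 0.0695] 0.081 rel yaw -0.122 board xy [[-0.0768  0.0733  0.    ]]
['side'] [ 0.4457  0.1663 -0.0161] 0.038 rel yaw -0.208 board xy [[-0.0737  0.0772  0.    ]]
['top', 'side'] [ 0.4447  0.1628 -0.006 ] 0.162 rel yaw -0.198 board xy [[-0.0754  0.074   0.    ]]
[[-0.952  0.307  0.   ]
 [ 0.307  0.952  0.   ]
 [-0.     0.    -1.   ]] [0.19172468 0.59489018 0.30273939]
```

play_rows --translation '[[0, 0, 0], [0, 0, 0], [0, 0, 0], [0, 0, 0], [0, 0, 0], [0, 0, 0], [0, 0, 0], [-0.043, 0.025, 0.008], [-0.043, 0.025, 0.008], [-0.043, 0.025, 0.008], [-0.043, 0.025, 0.008], [-0.043, 0.025, 0.008], [-0.043, 0.025, 0.008], [-0.043, 0.025, 0.008], [-0.043, 0.025, 0.008], [-0.043, 0.025, 0.008], [-0.043, 0.025, 0.008], [0, 0, 0], [0, 0, 0]]' --delta_rot '[[0, 0, 10.3], [0, 0, 10.3], [0, 0, 10.3], [0, 0, 10.3], [0, 0, 10.3], [0, 0, 10.3], [0, 0, 10.3], [0, 0, 0], [0, 0, 0], [0, 0, 0], [0, 0, 0], [0, 0, 0], [0, 0, 0], [0, 0, 0], [0, 0, 0], [0, 0, 0], [0, 0, 0], [0, 0, 0], [0, 0, 0]]' --grip '[1, 1, 1, 1, 1, 1, 1, 1, 1, 1, 1, 1, 1, 1, 1, 1, 1, 1, 1]' --squeeze 15

```text
clock: 3.98
tool_pos: [0.442, 0.1656, 0.2228]
eef_rot: [0.707, 0.707, 0.0, -0.0]
contact_force: [0.4, 0.8, 0.1]
opening: 0.997
finger_force: 0.0
```

```bash
cat > st.py <<'E'
from h import *
def st():
    s=r.get_state();b=np.load("board.npy");M=R.from_quat(s["eef_rot"]);p=s["tool_pos"]
    print("t",round(s["clock"],2),"tcp",p.round(4),"ypr y-axis deg",round(np.degrees(np.arctan2(*M.as_matrix()[[1,0],1])),2),"tilt z",M.as_matrix()[:,2].round(4),
     "board xy",place([0,0,-b[2]],[*(p[:2]-b[:2]),0])[0].round(4)[:2],"F",s["contact_force"].round(2),"open",round(s["opening"],3),"ff",round(s["finger_force"],1),"q",s["q"].round(2))
    return s,M
def to(t):
    s,M=st();print("tool delta to",t,M.inv().apply(np.array(t)-s["tool_pos"]).round(4))
E
python3 -c "
from st import *;to([.4445,.163,.088])"
```

```text
t 3.98 tcp [0.442  0.1656 0.2228] ypr y-axis deg 0.04 tilt z [ 0.e+00  8.e-04 -1.e+00] board xy [-0.0775  0.0772] F [0.45 0.84 0.12] open 0.997 ff 0.0 q [-0.47  0.63  0.02  2.1  -0.03  0.41 -0.42]
tool delta to [0.4445, 0.163, 0.088] [-0.0027  0.0025  0.1348]
```

play_rows --translation '[[-0.0025, 0.0025, 0.03], [0, 0, 0.03], [0, 0, 0.03], [0, 0, 0.025], [0, 0, 0.012], [0, 0, 0.005], [0, 0, 0], [0, 0, 0], [0, 0, 0], [0, 0, 0], [0, 0, 0], [0, 0, 0], [0, 0, 0], [0, 0, 0]]' --delta_rot '[[0, 0, 0], [0, 0, 0], [0, 0, 0], [0, 0, 0], [0, 0, 0], [0, 0, 0], [0, 0, 0], [0, 0, 0], [0, 0, 0], [0, 0, 0], [0, 0, 0], [0, 0, 0], [0, 0, 0], [0, 0, 0]]' --grip '[1, 1, 1, 1, 1, 1, 1, 0.28, 0.28, 0.1, 0.1, 0.1, 0.1, 0.1]' --squeeze 12

```text
clock: 5.72
tool_pos: [0.4443, 0.1626, 0.091]
eef_rot: [0.707, 0.707, -0.0, -0.0]
contact_force: [-0.7, 0.1, 5.7]
opening: 0.641
finger_force: 11.9
```

```bash
python3 - <<'E'
from st import *
st()
for n in("top","side"):cv2.imwrite(f"pics/{n}1.png",r.snapshot(n))
a=cv2.imread("pics/side1.png")[140:265,192:352];b=cv2.imread("pics/top1.png")[140:265,172:332]
cv2.imwrite("pics/c1.png",cv2.resize(np.hstack([a,b]),None,fx=2.5,fy=2.5,interpolation=cv2.INTER_CUBIC))
E
```

```text
t 5.72 tcp [0.4443 0.1626 0.091 ] ypr y-axis deg 0.05 tilt z [-2.e-04  1.e-04 -1.e+00] board xy [-0.0758  0.0738] F [-0.72  0.11  5.67] open 0.641 ff 11.9 q [-0.45  0.9   0.    2.16 -0.03  0.08 -0.42]
```

View pics/c1.png

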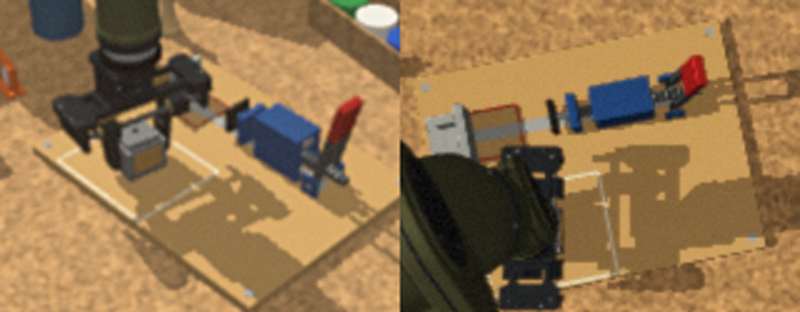

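The plinth is gripped (opening about 56 mm), with the plate still facing the jaw side. Next I rotate it square to the board and slide it to the throat.

play_rows --translation '[[0, 0, 0], [0, 0, 0], [0, 0, 0], [0, 0, 0], [0.007, 0, 0], [0.007, 0, 0], [0.007, 0, 0], [0.007, 0, 0], [0, 0.01, 0], [0, 0.01, 0], [0, 0.01, 0], [0, 0.01, 0], [0, 0.01, 0], [0, 0, 0], [0, 0, 0]]' --delta_rot '[[0, 0, -2.5], [0, 0, -3], [0, 0, -3], [0, 0, -2.5], [0, 0, 0], [0, 0, 0], [0, 0, 0], [0, 0, 0], [0, 0, 0], [0, 0, 0], [0, 0, 0], [0, 0, 0], [0, 0, 0], [0, 0, 0], [0, 0, 0]]' --grip '[0.1, 0.1, 0.1, 0.1, 0.1, 0.1, 0.1, 0.1, 0.1, 0.1, 0.1, 0.1, 0.1, 0.1, 0.1]' --squeeze 20

```text
clock: 7.7
tool_pos: [0.4844, 0.1985, 0.0907]
eef_rot: [0.636, 0.772, -0.004, -0.002]
contact_force: [-5.9, -1.6, 8.9]
opening: 0.635
finger_force: 19.8
```

```bash
python3 - <<'E'
from st import *
from pl import see
s,_=st();r.snapshot("side");see([*s["tool_pos"][:2],.192],("side",))
E
```

```text
t 7.7 tcp [0.4844 0.1985 0.0907] ypr y-axis deg 11.03 tilt z [-0.0081 -0.0035 -1.    ] board xy [-0.0295  0.1014] F [-5.86 -1.62  8.94] open 0.635 ff 19.8 q [-0.47  0.92 -0.01  2.    0.05  0.23 -0.33]
['side'] [ 0.494   0.1946 -0.4809] 0.376 rel yaw -0.673 board xy [[-0.0209  0.0958  0.    ]]
['side'] [ 0.494   0.1946 -0.4809] 0.376 rel yaw -0.673 board xy [[-0.0209  0.0958  0.    ]]
```

play_rows --translation '[[0, 0.011, 0], [0, 0.011, 0], [0, 0.011, 0], [0, 0.011, 0], [0, 0.011, 0], [0, 0.011, 0], [0, 0.011, 0], [0, 0.009, 0], [0, 0, 0], [0, 0, 0]]' --delta_rot '[[0, 0, 0], [0, 0, 0], [0, 0, 0], [0, 0, 0], [0, 0, 0], [0, 0, 0], [0, 0, 0], [0, 0, 0], [0, 0, 0], [0, 0, 0]]' --grip '[0.1, 0.1, 0.1, 0.1, 0.1, 0.1, 0.1, 0.1, 0.1, 0.1]'

```text
clock: 9.05
tool_pos: [0.5683, 0.2154, 0.0906]
eef_rot: [0.636, 0.772, -0.004, -0.003]
contact_force: [-8.3, -1.7, 13.3]
opening: 0.635
finger_force: 19.8
```

```bash
python3 - <<'E'
from st import *
st()
for n in("top","side"):cv2.imwrite(f"pics/{n}2.png",r.snapshot(n))
a=cv2.imread("pics/side2.png")[140:265,192:352];b=cv2.imread("pics/top2.png")[140:265,172:332]
cv2.imwrite("pics/c2.png",cv2.resize(np.hstack([a,b]),None,fx=2.5,fy=2.5,interpolation=cv2.INTER_CUBIC))
E
```

```text
t 9.05 tcp [0.5683 0.2154 0.0906] ypr y-axis deg 11.04 tilt z [-0.0097 -0.0032 -0.9999] board xy [0.056 0.102] F [-8.3  -1.68 13.27] open 0.635 ff 19.8 q [-0.42  0.97 -0.03  1.74  0.05  0.44 -0.29]
```

View pics/c2.png

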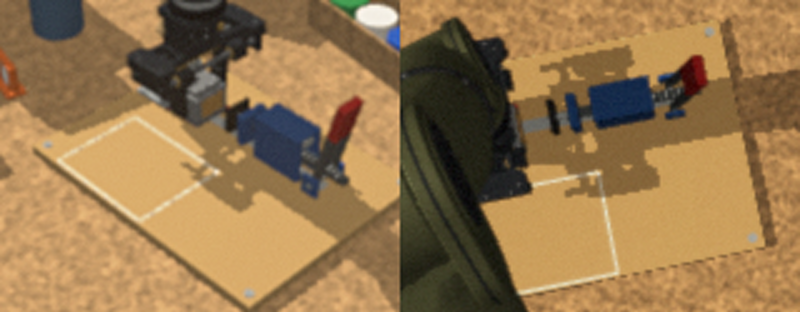

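play_rows --translation '[[0, 0, -0.001], [0, 0.003, 0], [0, 0.001, 0], [0, 0, 0]]' --delta_rot '[[0, 0, 0], [0, 0, 0], [0, 0, 0], [0, 0, 0]]' --grip '[0.1, 0.1, 0.1, 0.1]'

```text
clock: 9.65
tool_pos: [0.577, 0.2169, 0.0913]
eef_rot: [0.636, 0.772, 0.0, 0.0]
contact_force: [0.1, -0.6, -5.5]
opening: 0.635
finger_force: 19.9
```

```bash
python3 -c "
from st import *;st()"
```

```text
t 9.65 tcp [0.577  0.2169 0.0913] ypr y-axis deg 11.02 tilt z [ 6.e-04  1.e-04 -1.e+00] board xy [0.0648 0.1018] F [ 0.11 -0.59 -5.53] open 0.635 ff 19.9 q [-0.42  0.97 -0.03  1.72  0.05  0.45 -0.29]
```

play_rows --translation '[[0, 0, 0.0007], [0, -0.002, 0], [0, -0.0025, 0], [0, 0, 0]]' --delta_rot '[[0, 0, 0], [0, 0, 0], [0, 0, 0], [0, 0, 0]]' --grip '[0.1, 0.1, 0.1, 0.1]'

```text
clock: 10.15
tool_pos: [0.5717, 0.2159, 0.091]
eef_rot: [0.636, 0.772, -0.0, -0.0]
contact_force: [-0.5, 0.2, -3.0]
opening: 0.638
finger_force: 19.9
```

```bash
python3 -c "
from st import *;st()"
```

```text
t 10.15 tcp [0.5717 0.2159 0.091 ] ypr y-axis deg 11.04 tilt z [-7.e-04 -1.e-04 -1.e+00] board xy [0.0594 0.1019] F [-0.49  0.17 -3.03] open 0.638 ff 19.9 q [-0.42  0.97 -0.03  1.74  0.05  0.44 -0.29]
```

play_rows --translation '[[0.001, 0, 0.0003], [0.001, 0, 0], [0.001, 0, 0], [0, 0, 0]]' --delta_rot '[[0, 0, 0], [0, 0, 0], [0, 0, 0], [0, 0, 0]]' --grip '[0.1, 0.1, 0.1, 0.1]'

```text
clock: 10.65
tool_pos: [0.5718, 0.2184, 0.091]
eef_rot: [0.636, 0.772, -0.0, 0.0]
contact_force: [-0.5, -4.4, 1.5]
opening: 0.634
finger_force: 19.9
```

play_rows --translation '[[0.001, 0, 0], [0, 0, 0]]' --delta_rot '[[0, 0, 0], [0, 0, 0]]' --grip '[0.1, 0.1]'

```text
clock: 10.9
tool_pos: [0.5718, 0.2196, 0.0909]
eef_rot: [0.636, 0.772, 0.0, 0.0]
contact_force: [1.2, -4.4, 2.4]
opening: 0.632
finger_force: 19.9
```

play_rows --translation '[[0.001, 0, 0], [0, 0, 0]]' --delta_rot '[[0, 0, 0], [0, 0, 0]]' --grip '[0.1, 0.1]'

```text
clock: 11.15
tool_pos: [0.5717, 0.2206, 0.091]
eef_rot: [0.636, 0.772, 0.0, 0.0]
contact_force: [1.0, -5.2, 4.5]
opening: 0.636
finger_force: 19.9
```

```bash
python3 -c "
from st import *;st()"
```

```text
t 11.15 tcp [0.5717 0.2206 0.091 ] ypr y-axis deg 11.02 tilt z [ 1.e-03 -1.e-04 -1.e+00] board xy [0.0603 0.1065] F [ 0.97 -5.21  4.53] open 0.636 ff 19.9 q [-0.43  0.97 -0.03  1.73  0.05  0.44 -0.3 ]
```

play_rows --translation '[[0.001, 0, 0], [0, 0, 0]]' --delta_rot '[[0, 0, 0], [0, 0, 0]]' --grip '[0.1, 0.1]'

```text
clock: 11.4
tool_pos: [0.5716, 0.2209, 0.091]
eef_rot: [0.636, 0.772, -0.0, 0.001]
contact_force: [1.2, -6.0, 4.4]
opening: 0.636
finger_force: 19.9
```

play_rows --translation '[[0.001, 0, 0], [0, 0, 0]]' --delta_rot '[[0, 0, 0], [0, 0, 0]]' --grip '[0.1, 0.1]'

```text
clock: 11.65
tool_pos: [0.5716, 0.221, 0.091]
eef_rot: [0.636, 0.771, -0.001, 0.001]
contact_force: [0.8, -7.2, 2.9]
opening: 0.641
finger_force: 19.9
```

```bash
python3 -c "
from st import *;st()"
```

```text
t 11.65 tcp [0.5716 0.221  0.091 ] ypr y-axis deg 10.95 tilt z [ 0.0011 -0.0022 -1.    ] board xy [0.0603 0.1069] F [ 0.81 -7.23  2.9 ] open 0.641 ff 19.9 q [-0.43  0.97 -0.02  1.73  0.05  0.44 -0.3 ]
```

play_rows --translation '[[0.001, 0, 0], [0, 0, 0]]' --delta_rot '[[0, 0, 0], [0, 0, 0]]' --grip '[0.1, 0.1]'

```text
clock: 11.9
tool_pos: [0.5716, 0.2212, 0.091]
eef_rot: [0.637, 0.771, -0.001, 0.001]
contact_force: [2.2, -9.1, 4.3]
opening: 0.638
finger_force: 19.8
```

```bash
python3 -c "
from st import *;st()"
```

```text
t 11.9 tcp [0.5716 0.2212 0.091 ] ypr y-axis deg 10.91 tilt z [ 0.0011 -0.0033 -1.    ] board xy [0.0603 0.1071] F [ 2.16 -9.06  4.32] open 0.638 ff 19.8 q [-0.43  0.97 -0.02  1.73  0.05  0.44 -0.3 ]
```

play_rows --translation '[[-0.001, 0, 0], [-0.0005, 0, 0], [0, 0, 0], [0, 0, 0], [0, 0, 0], [0, 0, 0], [0, 0, -0.01], [0, 0, -0.03], [0, 0, -0.04], [0, 0, -0.04], [0, 0, -0.03], [0, 0, 0]]' --delta_rot '[[0, 0, 0], [0, 0, 0], [0, 0, 0], [0, 0, 0], [0, 0, 0], [0, 0, 0], [0, 0, 0], [0, 0, 0], [0, 0, 0], [0, 0, 0], [0, 0, 0], [0, 0, 0]]' --grip '[0.1, 0.1, 0.4, 0.6, 0.8, 0.8, 0.8, 0.8, 0.8, 0.8, 0.8, 0.8]'

```text
clock: 13.4
tool_pos: [0.5723, 0.2229, 0.2439]
eef_rot: [0.636, 0.772, 0.003, 0.001]
contact_force: [-0.3, -0.3, 0.3]
opening: 0.9
finger_force: 0.0
```

```bash
python3 -c "
from st import *;st();b=np.load('board.npy')
r.snapshot('side');r.snapshot('top')
print('handle',place(b,[.06,-.146,.132]).round(4))
for n in('side','top'):
  for t in('trigger_handle','pad_face','jaw','plinth','plate'):
    for d in r.look_for(n,t)[:2]: print(n,t,round(d['confidence'],2),d['point'].round(4) if hasattr(d['point'],'round') else d['point'],place([0,0,-b[2]],np.array(d['point'])-[b[0],b[1],0]).round(4))
"
```

```text
t 13.4 tcp [0.5723 0.2229 0.2439] ypr y-axis deg 11.02 tilt z [ 0.0056  0.0027 -1.    ] board xy [0.0613 0.1086] F [-0.28 -0.34  0.35] open 0.9 ff 0.0 q [-0.43  0.74 -0.04  1.67  0.04  0.73 -0.29]
handle [[ 0.6195 -0.0273  0.132 ]]
side trigger_handle 0.49 [0.6133, -0.0301, 0.1402] [[ 0.0534 -0.1476  0.1402]]
side pad_face 0.24 [0.5131, 0.0523, 0.014] [[-0.0293 -0.0476  0.014 ]]
side pad_face 0.17 [0.6451, -0.4102, 0.0273] [[ 0.0121 -0.5267  0.0273]]
side jaw 0.76 [0.5903, 0.1119, 0.0469] [[ 0.0579 -0.0038  0.0469]]
side jaw 0.64 [0.5335, 0.2618, 0.0515] [[0.0307 0.1542 0.0515]]
side plinth 0.59 [0.5631, 0.204, 0.0527] [[0.0487 0.0918 0.0527]]
side plinth 0.21 [0.3735, 0.4293, 0.0255] [[-0.0944  0.3491  0.0255]]
side plate 0.63 [0.5569, 0.2044, 0.0507] [[0.0427 0.0934 0.0507]]
side plate 0.28 [0.5187, 0.047, 0.0159] [[-0.0248 -0.0538  0.0159]]
top trigger_handle 0.56 [0.6167, -0.025, 0.1521] [[ 0.0577 -0.1432  0.1521]]
top pad_face 0.38 [0.5813, 0.1435, 0.0608] [[0.055  0.029  0.0608]]
top jaw 0.55 [0.5926, 0.1196, 0.052] [[0.0616 0.0033 0.052 ]]
top jaw 0.21 [0.5312, 0.0673, 0.0157] [[-0.0087 -0.0363  0.0157]]
top plinth 0.69 [0.5687, 0.2107, 0.0696] [[0.0555 0.0973 0.0696]]
top plate 0.7 [0.5759, 0.2051, 0.07] [[0.0615 0.0905 0.07  ]]
top plate 0.52 [0.5869, 0.1487, 0.0634] [[0.0615 0.033  0.0634]]
```

play_rows --translation '[[0, 0, -0.03], [-0.03, -0.0013, 0], [-0.04, 0, 0], [-0.04, 0, 0], [-0.04, 0, 0], [-0.04, 0, 0], [-0.04, 0, 0], [-0.04, 0, 0], [-0.024, 0, 0], [0, 0, 0], [0, 0, 0.03], [0, 0, 0.03], [0, 0, 0.02], [0, 0, 0], [0, 0, 0]]' --delta_rot '[[0, 0, 0], [0, 0, 0], [0, 0, 0], [0, 0, 0], [0, 0, 0], [0, 0, 0], [0, 0, 0], [0, 0, 0], [0, 0, 0], [0, 0, 0], [0, 0, 0], [0, 0, 0], [0, 0, 0], [0, 0, 0], [0, 0, 0]]' --grip '[0.5, 0, -0.5, -1, -1, -1, -1, -1, -1, -1, -1, -1, -1, -1, -1]'

```text
clock: 15.88
tool_pos: [0.6264, -0.0653, 0.1915]
eef_rot: [0.635, 0.772, 0.001, 0.0]
contact_force: [-0.5, 0.7, 0.6]
opening: 0.005
finger_force: 0.0
```

```bash
cat > jw.py <<'E'
from st import *
b=np.load("board.npy")
def bd(p):return place([0,0,-b[2]],np.array(p)-[b[0],b[1],0])[0].round(4)
def look(tag=None):
    st()
    for n in("top","side"):
        im=r.snapshot(n)
        if tag:cv2.imwrite(f"pics/{n}{tag}.png",im)
        for t in("jaw","pad_face","plate","trigger_handle"):
            print(n,t,[(round(d["confidence"],2),bd(d["point"]).tolist()) for d in r.look_for(n,t) if abs(bd(d["point"])[0]-.06)<.03][:2])
if __name__=="__main__":
    look("3")
    a=cv2.imread("pics/side3.png")[140:265,192:352];c=cv2.imread("pics/top3.png")[140:265,172:332]
    cv2.imwrite("pics/c3.png",cv2.resize(np.hstack([a,c]),None,fx=2.5,fy=2.5,interpolation=cv2.INTER_CUBIC))
E
python3 jw.py
```

```text
t 15.88 tcp [ 0.6264 -0.0653  0.1915] ypr y-axis deg 11.11 tilt z [ 1.3e-03  7.0e-04 -1.0e+00] board xy [ 0.0595 -0.1846] F [-0.5   0.67  0.6 ] open 0.005 ff 0.0 q [ 0.07  0.83 -0.07  1.65  0.09  0.66  0.15]
top jaw [(0.71, [0.0603, 0.1025, 0.0702]), (0.62, [0.0619, 0.0059, 0.0462])]
top pad_face [(0.5, [0.0577, 0.1072, 0.0679]), (0.49, [0.0556, 0.0294, 0.062])]
top plate [(0.91, [0.0592, 0.1027, 0.0697])]
top trigger_handle [(0.56, [0.0549, -0.145, 0.1496])]
side jaw [(0.7, [0.0579, 0.0007, 0.0451]), (0.62, [0.0503, 0.4024, 0.0649])]
side pad_face [(0.2, [0.0417, 0.0919, 0.0532])]
side plate []
side trigger_handle []
```

View pics/c3.png

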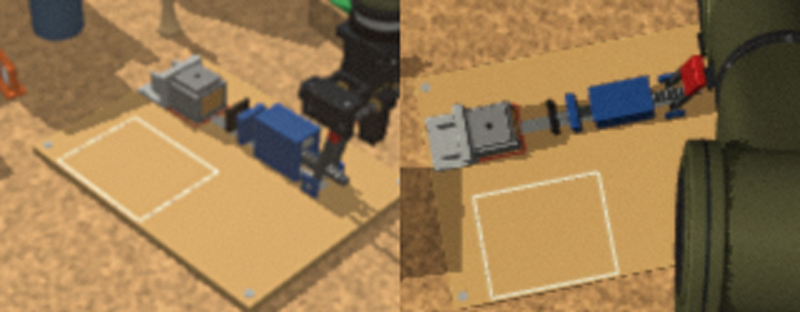

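The plinth stands square on the red mark against the backstop with the plate facing the jaw (crop right panel, (490,125)), and the fingers are behind the red handle. First stroke.

play_rows --translation '[[0.008, 0, 0], [0.008, 0, 0], [0.007, 0, 0], [0.007, 0, 0], [0.007, 0, 0], [0, 0, 0]]' --delta_rot '[[0, 0, 0], [0, 0, 0], [0, 0, 0], [0, 0, 0], [0, 0, 0], [0, 0, 0]]' --grip '[-1, -1, -1, -1, -1, -1]'

```text
clock: 17.12
tool_pos: [0.6189, -0.0294, 0.1909]
eef_rot: [0.636, 0.772, 0.0, 0.0]
contact_force: [1.3, -1.8, 2.5]
opening: 0.005
finger_force: 1.1
```

play_rows --translation '[[0.007, 0, 0], [0.007, 0, 0], [0.007, 0, 0], [0.006, 0, 0], [0, 0, 0]]' --delta_rot '[[0, 0, 0], [0, 0, 0], [0, 0, 0], [0, 0, 0], [0, 0, 0]]' --grip '[-1, -1, -1, -1, -1]'

```text
clock: 17.75
tool_pos: [0.6134, -0.0026, 0.1906]
eef_rot: [0.635, 0.772, 0.0, -0.0]
contact_force: [1.7, -2.5, 1.6]
opening: 0.007
finger_force: 1.6
```

```bash
python3 -c "
from jw import *;look('4')
from pl import see
see([.5713,.2211,.192],('top','side'))"
```

```text
t 17.75 tcp [ 0.6134 -0.0026  0.1906] ypr y-axis deg 11.1 tilt z [-4.e-04  7.e-04 -1.e+00] board xy [ 0.0587 -0.1206] F [ 1.68 -2.49  1.63] open 0.007 ff 1.6 q [-0.04  0.82 -0.06  1.7   0.07  0.63  0.06]
top jaw [(0.6, [0.0592, 0.025, 0.0589])]
top pad_face [(0.41, [0.0551, 0.0492, 0.0591])]
top plate [(0.8, [0.0571, 0.1021, 0.0723])]
top trigger_handle []
side jaw [(0.74, [0.0577, 0.0191, 0.0437])]
side pad_face [(0.5, [0.0516, 0.052, 0.0569])]
side plate [(0.81, [0.0402, 0.0957, 0.0533])]
side trigger_handle []
['top'] [0.5702 0.221  0.2166] 0.018 rel yaw 0.025 board xy [[0.0589 0.1072 0.    ]]
['side'] [0.573  0.2257 0.2535] 0.053 rel yaw 0.062 board xy [[0.0626 0.1113 0.    ]]
['top', 'side'] [0.5708 0.2219 0.2234] 0.131 rel yaw 0.032 board xy [[0.0597 0.1079 0.    ]]
```

play_rows --translation '[[0.005, 0, 0], [0.003, 0, 0], [0, 0, 0]]' --delta_rot '[[0, 0, 0], [0, 0, 0], [0, 0, 0]]' --grip '[-1, -1, -1]'

```text
clock: 18.73
tool_pos: [0.6119, 0.0044, 0.1903]
eef_rot: [0.636, 0.772, -0.0, -0.0]
contact_force: [2.6, -3.8, -1.8]
opening: 0.005
finger_force: 1.8
```

play_rows --translation '[[-0.01, 0, 0], [-0.01, 0, 0], [-0.012, 0, 0], [-0.012, 0, 0], [-0.012, 0, 0], [-0.006, 0, 0], [0, 0, 0]]' --delta_rot '[[0, 0, 0], [0, 0, 0], [0, 0, 0], [0, 0, 0], [0, 0, 0], [0, 0, 0], [0, 0, 0]]' --grip '[-1, -1, -1, -1, -1, -1, -1]'

```text
clock: 19.6
tool_pos: [0.624, -0.057, 0.1907]
eef_rot: [0.636, 0.772, 0.0, -0.0]
contact_force: [-0.2, 0.0, -0.4]
opening: 0.007
finger_force: 0.0
```

```bash
python3 -c "
from jw import *;look('5')"
```

```text
t 19.6 tcp [ 0.624  -0.057   0.1907] ypr y-axis deg 11.0 tilt z [ 1.e-04  3.e-04 -1.e+00] board xy [ 0.0587 -0.176 ] F [-0.22  0.01 -0.4 ] open 0.007 ff 0.0 q [ 0.06  0.83 -0.07  1.66  0.09  0.66  0.13]
top jaw [(0.8, [0.0625, 0.0204, 0.0474]), (0.53, [0.0643, 0.4381, 0.0483])]
top pad_face [(0.41, [0.0531, 0.0533, 0.0588])]
top plate [(0.6, [0.0607, 0.1004, 0.0669])]
top trigger_handle [(0.44, [0.0625, -0.1372, 0.1184])]
side jaw [(0.69, [0.0589, 0.0221, 0.0472])]
side pad_face [(0.57, [0.0514, 0.0532, 0.0569])]
side plate [(0.66, [0.0418, 0.0969, 0.0553]), (0.52, [0.0505, 0.4001, 0.0628])]
side trigger_handle []
```

play_rows --translation '[[0.007, 0, 0], [0.01, 0, 0], [0.01, 0, 0], [0.01, 0, 0], [0.006, 0, 0], [0, 0, 0]]' --delta_rot '[[0, 0, 0], [0, 0, 0], [0, 0, 0], [0, 0, 0], [0, 0, 0], [0, 0, 0]]' --grip '[-1, -1, -1, -1, -1, -1]'

```text
clock: 20.85
tool_pos: [0.6159, -0.014, 0.1909]
eef_rot: [0.636, 0.772, 0.0, 0.0]
contact_force: [0.4, -2.3, 2.2]
opening: 0.002
finger_force: 1.3
```

play_rows --translation '[[0.006, 0, 0], [0, 0, 0]]' --delta_rot '[[0, 0, 0], [0, 0, 0]]' --grip '[-1, -1]'

```text
clock: 21.1
tool_pos: [0.6147, -0.0083, 0.1908]
eef_rot: [0.636, 0.772, 0.0, 0.0]
contact_force: [0.9, -3.1, 4.0]
opening: 0.004
finger_force: 1.9
```

play_rows --translation '[[0.006, 0, 0], [0, 0, 0]]' --delta_rot '[[0, 0, 0], [0, 0, 0]]' --grip '[-1, -1]'

```text
clock: 21.35
tool_pos: [0.6134, -0.0019, 0.1905]
eef_rot: [0.636, 0.772, 0.0, -0.0]
contact_force: [1.3, -3.3, 2.5]
opening: 0.01
finger_force: 1.8
```

play_rows --translation '[[0.004, 0, 0], [0, 0, 0]]' --delta_rot '[[0, 0, 0], [0, 0, 0]]' --grip '[-1, -1]'

```text
clock: 21.6
tool_pos: [0.6126, 0.0018, 0.1904]
eef_rot: [0.636, 0.772, 0.0, -0.0]
contact_force: [2.1, -4.5, -0.6]
opening: 0.004
finger_force: 1.8
```

```bash
python3 -c "
from jw import *;look('6')"
```

```text
t 21.6 tcp [0.6126 0.0018 0.1904] ypr y-axis deg 11.07 tilt z [-2.e-04  4.e-04 -1.e+00] board xy [ 0.0588 -0.1162] F [ 2.09 -4.5  -0.64] open 0.004 ff 1.8 q [-0.05  0.82 -0.06  1.7   0.07  0.63  0.05]
top jaw [(0.56, [0.0611, 0.0385, 0.0502])]
top pad_face [(0.4, [0.0541, 0.0658, 0.0594])]
top plate [(0.64, [0.0577, 0.1025, 0.0719])]
top trigger_handle []
side jaw []
side pad_face []
side plate [(0.82, [0.0392, 0.1018, 0.0588])]
side trigger_handle [(0.38, [0.0479, -0.1041, 0.1243]), (0.15, [0.052, 0.0707, 0.0546])]
```

play_rows --translation '[[0.004, 0, 0], [0, 0, 0]]' --delta_rot '[[0, 0, 0], [0, 0, 0]]' --grip '[-1, -1]'

```text
clock: 22.35
tool_pos: [0.6116, 0.0053, 0.1905]
eef_rot: [0.636, 0.772, -0.0, -0.0]
contact_force: [1.6, -4.4, -1.6]
opening: 0.008
finger_force: 1.8
```

```bash
python3 -c "
from jw import *;look('7')
a=cv2.imread('pics/side7.png')[170:215,222:302];c=cv2.imread('pics/top7.png')[165:210,180:260]
cv2.imwrite('pics/c7.png',cv2.resize(np.vstack([a,c]),None,fx=6,fy=6,interpolation=cv2.INTER_CUBIC))
"
```

```text
t 22.35 tcp [0.6116 0.0053 0.1905] ypr y-axis deg 11.05 tilt z [-7.e-04 -2.e-04 -1.e+00] board xy [ 0.0585 -0.1125] F [ 1.61 -4.38 -1.61] open 0.008 ff 1.8 q [-0.05  0.81 -0.06  1.71  0.07  0.62  0.04]
top jaw [(0.78, [0.0593, 0.0423, 0.0487])]
top pad_face [(0.36, [0.0568, 0.0656, 0.0593])]
top plate [(0.92, [0.0581, 0.1005, 0.0693])]
top trigger_handle []
side jaw [(0.56, [0.0612, 0.0393, 0.0444])]
side pad_face [(0.49, [0.0382, 0.0972, 0.0538])]
side plate []
side trigger_handle [(0.56, [0.0473, -0.1, 0.125])]
```

View pics/c7.png

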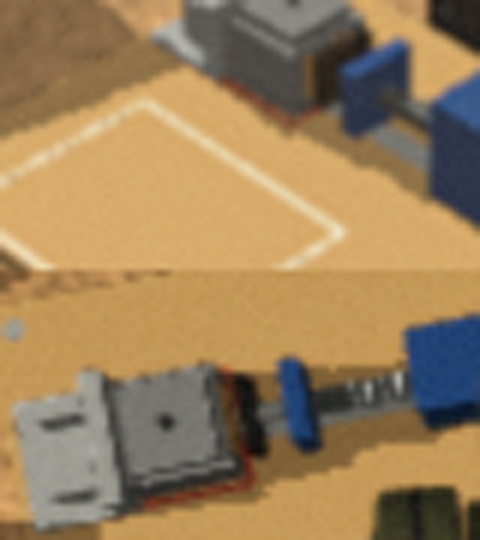

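The top crop shows the pad (250,415) just short of the plate (240,410), so the gap is a few mm. The plinth is undisturbed. Return, then make the third stroke in fine steps.

play_rows --translation '[[-0.01, 0, 0], [-0.01, 0, 0], [-0.012, 0, 0], [-0.012, 0, 0], [-0.012, 0, 0], [-0.006, 0, 0], [0, 0, 0]]' --delta_rot '[[0, 0, 0], [0, 0, 0], [0, 0, 0], [0, 0, 0], [0, 0, 0], [0, 0, 0], [0, 0, 0]]' --grip '[-1, -1, -1, -1, -1, -1, -1]'

```text
clock: 23.72
tool_pos: [0.6238, -0.056, 0.1907]
eef_rot: [0.636, 0.772, 0.0, -0.0]
contact_force: [0.1, -0.5, -0.5]
opening: 0.006
finger_force: 0.0
```

play_rows --translation '[[0.009, 0, 0], [0.004, 0, 0], [0.004, 0, 0], [0.004, 0, 0], [0, 0, 0]]' --delta_rot '[[0, 0, 0], [0, 0, 0], [0, 0, 0], [0, 0, 0], [0, 0, 0]]' --grip '[-1, -1, -1, -1, -1]'

```text
clock: 24.35
tool_pos: [0.6198, -0.0345, 0.1908]
eef_rot: [0.636, 0.772, 0.0, -0.0]
contact_force: [1.0, -2.0, 0.7]
opening: 0.007
finger_force: 0.8
```

play_rows --translation '[[0.003, 0, 0], [0.003, 0, 0], [0, 0, 0]]' --delta_rot '[[0, 0, 0], [0, 0, 0], [0, 0, 0]]' --grip '[-1, -1, -1]'

```text
clock: 24.72
tool_pos: [0.6186, -0.0291, 0.1908]
eef_rot: [0.636, 0.772, -0.0, 0.0]
contact_force: [0.8, -1.5, 1.8]
opening: 0.005
finger_force: 1.1
```

play_rows --translation '[[0.003, 0, 0], [0, 0, 0]]' --delta_rot '[[0, 0, 0], [0, 0, 0]]' --grip '[-1, -1]'

```text
clock: 24.98
tool_pos: [0.618, -0.0262, 0.1908]
eef_rot: [0.636, 0.772, 0.0, 0.0]
contact_force: [1.3, -1.5, 2.4]
opening: 0.002
finger_force: 1.4
```

```bash
python3 -c "
from jw import *;look('8')"
```

```text
t 24.98 tcp [ 0.618  -0.0262  0.1908] ypr y-axis deg 11.04 tilt z [ 0. -0. -1.] board xy [ 0.0587 -0.1446] F [ 1.28 -1.55  2.41] open 0.002 ff 1.4 q [ 0.    0.82 -0.06  1.68  0.08  0.64  0.09]
top jaw [(0.54, [0.0618, 0.0398, 0.0502])]
top pad_face [(0.52, [0.0568, 0.1042, 0.0693])]
top plate [(0.87, [0.0585, 0.1027, 0.0673])]
top trigger_handle []
side jaw [(0.68, [0.0595, 0.0412, 0.048])]
side pad_face [(0.38, [0.0507, 0.072, 0.0526])]
side plate [(0.78, [0.0388, 0.1021, 0.0549]), (0.52, [0.052, 0.0714, 0.0556])]
side trigger_handle [(0.43, [0.0454, -0.1295, 0.1197])]
```

play_rows --translation '[[0.003, 0, 0], [0, 0, 0]]' --delta_rot '[[0, 0, 0], [0, 0, 0]]' --grip '[-1, -1]'

```text
clock: 25.72
tool_pos: [0.6174, -0.0228, 0.1907]
eef_rot: [0.636, 0.772, 0.0, -0.0]
contact_force: [0.7, -2.0, 1.3]
opening: 0.005
finger_force: 1.4
```

play_rows --translation '[[0.003, 0, 0], [0, 0, 0]]' --delta_rot '[[0, 0, 0], [0, 0, 0]]' --grip '[-1, -1]'

```text
clock: 25.98
tool_pos: [0.6168, -0.0198, 0.1907]
eef_rot: [0.636, 0.772, 0.0, -0.0]
contact_force: [0.5, -2.7, 2.0]
opening: 0.005
finger_force: 1.3
```

play_rows --translation '[[0.003, 0, 0], [0, 0, 0]]' --delta_rot '[[0, 0, 0], [0, 0, 0]]' --grip '[-1, -1]'

```text
clock: 26.22
tool_pos: [0.6162, -0.0169, 0.1907]
eef_rot: [0.636, 0.772, 0.0, -0.0]
contact_force: [0.5, -2.6, 1.3]
opening: 0.005
finger_force: 1.3
```

```bash
python3 -c "
from jw import *;look('9')"
```

```text
t 26.23 tcp [ 0.6162 -0.0169  0.1907] ypr y-axis deg 11.06 tilt z [-2.e-04  3.e-04 -1.e+00] board xy [ 0.0587 -0.1352] F [ 0.51 -2.59  1.26] open 0.005 ff 1.3 q [-0.01  0.82 -0.06  1.69  0.08  0.63  0.08]
top jaw [(0.68, [0.0601, 0.0466, 0.0478])]
top pad_face [(0.74, [0.056, 0.111, 0.0693]), (0.42, [0.0575, 0.0714, 0.0587])]
top plate [(0.6, [0.0562, 0.1034, 0.0705])]
top trigger_handle []
side jaw [(0.77, [0.0606, 0.0436, 0.0465])]
side pad_face []
side plate [(0.61, [0.0393, 0.1045, 0.0567])]
side trigger_handle []
```

play_rows --translation '[[0.003, 0, 0], [0, 0, 0]]' --delta_rot '[[0, 0, 0], [0, 0, 0]]' --grip '[-1, -1]'

```text
clock: 26.98
tool_pos: [0.6157, -0.0146, 0.1908]
eef_rot: [0.636, 0.772, -0.0, 0.0]
contact_force: [0.2, -3.2, 1.7]
opening: 0.004
finger_force: 1.8
```

play_rows --translation '[[0.003, 0, 0], [0, 0, 0]]' --delta_rot '[[0, 0, 0], [0, 0, 0]]' --grip '[-1, -1]'

```text
clock: 27.22
tool_pos: [0.6152, -0.0117, 0.1909]
eef_rot: [0.636, 0.772, -0.0, 0.0]
contact_force: [0.2, -5.1, 3.5]
opening: 0.004
finger_force: 2.4
```

play_rows --translation '[[0.003, 0, 0], [0, 0, 0]]' --delta_rot '[[0, 0, 0], [0, 0, 0]]' --grip '[-1, -1]'

```text
clock: 27.48
tool_pos: [0.6147, -0.0091, 0.1909]
eef_rot: [0.636, 0.772, -0.0, 0.0]
contact_force: [1.1, -5.1, 3.0]
opening: 0.007
finger_force: 2.8
```

```bash
python3 -c "
from jw import *;look('10')"
```

```text
t 27.48 tcp [ 0.6147 -0.0091  0.1909] ypr y-axis deg 11.02 tilt z [ 3.e-04 -9.e-04 -1.e+00] board xy [ 0.0587 -0.1272] F [ 1.11 -5.11  3.05] open 0.007 ff 2.8 q [-0.03  0.82 -0.06  1.7   0.08  0.63  0.06]
top jaw [(0.52, [0.062, 0.0503, 0.0513])]
top pad_face [(0.49, [0.0542, 0.0725, 0.0582])]
top plate [(0.58, [0.0582, 0.1067, 0.0682])]
top trigger_handle [(0.19, [0.0605, 0.105, 0.0683])]
side jaw [(0.81, [0.0595, 0.044, 0.0452])]
side pad_face [(0.44, [0.0497, 0.0797, 0.0559])]
side plate [(0.75, [0.0397, 0.1037, 0.057]), (0.28, [0.0316, 0.1569, 0.0533])]
side trigger_handle [(0.43, [0.0483, -0.1149, 0.1222])]
```

play_rows --translation '[[0.003, 0, 0], [0, 0, 0]]' --delta_rot '[[0, 0, 0], [0, 0, 0]]' --grip '[-1, -1]'

```text
clock: 28.22
tool_pos: [0.6141, -0.0067, 0.1909]
eef_rot: [0.636, 0.772, -0.0, 0.001]
contact_force: [0.1, -6.8, 2.9]
opening: 0.005
finger_force: 3.2
```

play_rows --translation '[[0.003, 0, 0], [0, 0, 0], [0, 0, 0]]' --delta_rot '[[0, 0, 0], [0, 0, 0], [0, 0, 0]]' --grip '[-1, -1, -1]'

```text
clock: 28.6
tool_pos: [0.6137, -0.0044, 0.1908]
eef_rot: [0.636, 0.771, -0.001, 0.001]
contact_force: [0.8, -6.8, 3.4]
opening: 0.009
finger_force: 3.6
```

```bash
python3 -c "
from jw import *;look('11')"
```

```text
t 28.6 tcp [ 0.6137 -0.0044  0.1908] ypr y-axis deg 10.96 tilt z [ 6.0e-04 -2.1e-03 -1.0e+00] board xy [ 0.0586 -0.1224] F [ 0.8  -6.85  3.38] open 0.009 ff 3.6 q [-0.04  0.82 -0.06  1.7   0.07  0.63  0.06]
top jaw [(0.64, [0.0567, 0.0496, 0.0501])]
top pad_face [(0.41, [0.0571, 0.0708, 0.0602])]
top plate [(0.85, [0.0581, 0.1031, 0.0707])]
top trigger_handle []
side jaw [(0.61, [0.0562, 0.0457, 0.0422])]
side pad_face [(0.68, [0.0327, 0.1563, 0.0472]), (0.44, [0.0486, 0.075, 0.0566])]
side plate [(0.55, [0.0386, 0.1062, 0.057])]
side trigger_handle []
```

play_rows --translation '[[0.003, 0, 0], [0, 0, 0], [0, 0, 0]]' --delta_rot '[[0, 0, 0], [0, 0, 0], [0, 0, 0]]' --grip '[-1, -1, -1]'

```text
clock: 29.48
tool_pos: [0.6132, -0.0019, 0.1907]
eef_rot: [0.636, 0.771, -0.001, 0.001]
contact_force: [1.5, -7.9, 1.3]
opening: 0.003
finger_force: 4.1
```

```bash
python3 -c "
from jw import *;look('12')
F=[]
for i in range(6):
    r.snapshot('top');s=r.get_state();F.append([*s['contact_force'],s['finger_force']])
print(np.mean(F,0).round(2),np.std(F,0).round(2))
# blue jaw / housing / pad silhouettes along board y in the top picture
for t in('jaw','pad_face','plinth'):
    for d in r.silhouettes('top',t)[:2]:
        if d['pixels'].sum()<900:
            q=np.argwhere(d['pixels'])[:,::-1];c=q.mean(0);print(t,round(d['confidence'],2),len(q),c.round(2))
for n in('4','7','9','12'):
    im=cv2.imread(f'pics/top{n}.png').astype(int);m=((im[:,:,0]-im[:,:,2])>30);m[:, :228]=0;m[:170]=0;m[205:]=0;m[:,256:]=0
    k,l,s_,c=cv2.connectedComponentsWithStats(m.astype(np.uint8));print(n,[(s_[i,4],s_[i,:2].tolist(),c[i].round(2).tolist()) for i in range(1,k) if s_[i,4]>15])
"
```

```text
t 29.48 tcp [ 0.6132 -0.0019  0.1907] ypr y-axis deg 10.94 tilt z [ 7.0e-04 -2.8e-03 -1.0e+00] board xy [ 0.0586 -0.1199] F [ 1.48 -7.89  1.3 ] open 0.003 ff 4.1 q [-0.04  0.82 -0.06  1.7   0.07  0.63  0.05]
top jaw [(0.54, [0.0636, 0.05, 0.0509])]
top pad_face [(0.53, [0.053, 0.0757, 0.0582])]
top plate [(0.74, [0.0586, 0.1045, 0.0708])]
top trigger_handle []
side jaw []
side pad_face [(0.45, [0.0488, 0.0755, 0.0609])]
side plate [(0.87, [0.0394, 0.1044, 0.0585])]
side trigger_handle [(0.62, [0.0384, 0.1038, 0.0568])]
[ 1.41 -8.32  1.76  4.07] [0.52 0.5  0.21 0.  ]
jaw 0.58 159 [225.72 187.45]
pad_face 0.39 56 [219.52 189.32]
plinth 0.85 371 [208.32 191.3 ]
4 [(np.int32(114), [248, 174], [251.79, 181.11]), (np.int32(48), [233, 179], [235.23, 185.33])]
7 [(np.int32(112), [248, 174], [251.75, 180.97]), (np.int32(43), [228, 180], [229.26, 187.16])]
9 [(np.int32(112), [248, 174], [251.77, 180.97]), (np.int32(26), [228, 182], [228.69, 188.88])]
12 [(np.int32(113), [248, 174], [251.81, 181.1])]
```

```bash
cat > prof.py <<'E'
from h import *
import sys
b=np.load("board.npy")
ys=np.arange(-.03,.10,.0005)
def prof(n,tag,z,xs):
    im=cv2.imread(f"pics/{n}{tag}.png").astype(np.float32)
    X,Y=np.meshgrid(xs,ys);q=proj(n,place(b,np.c_[X.ravel(),Y.ravel(),np.full(X.size,z)])).astype(np.float32).reshape(*X.shape,2)
    return cv2.remap(im,q[...,0],q[...,1],cv2.INTER_CUBIC).mean(1)
def centre(y,w,lo,hi):
    k=(y>lo)&(y<hi);w=np.clip(w[k],0,None);return (y[k]*w).sum()/w.sum()
for tag in sys.argv[1:]:
    for n,z,xs in(("top",.063,np.arange(.048,.073,.001)),("side",.063,np.arange(.048,.073,.001))):
        try:p=prof(n,tag,z,xs)
        except Exception:continue
        d=p[:,0]-p[:,2]; k=(ys>-.012)&(ys<.08);j=ys[k][np.argmax(d[k])];jc=centre(ys,d-d[k].max()*.4,j-.015,j+.015)
        g=p.sum(1);k=(ys>jc+.01)&(ys<jc+.032);i=ys[k][np.argmin(g[k])];t=np.percentile(g[k],50)
        pc=centre(ys,t-g,i-.006,i+.006)
        print(n,tag,"jaw",round(jc*1e3,1),"pad",round(pc*1e3,1),"diff",round((pc-jc)*1e3,1),"mins",g[k].min().round(),"t",t.round())
E
python3 prof.py 0 3 4 5 6 7 8 9 10 11 12
```

```text
top 0 jaw 5.6 pad 29.7 diff 24.1 mins 60.0 t 242.0
side 0 jaw 3.6 pad 24.4 diff 20.8 mins 96.0 t 174.0
top 3 jaw 5.6 pad 29.9 diff 24.3 mins 65.0 t 191.0
side 3 jaw 3.6 pad 24.4 diff 20.8 mins 103.0 t 181.0
top 4 jaw 22.3 pad 46.4 diff 24.1 mins 72.0 t 179.0
side 4 jaw 23.8 pad 40.9 diff 17.1 mins 100.0 t 163.0
top 5 jaw 25.7 pad 50.0 diff 24.2 mins 65.0 t 179.0
side 5 jaw 27.0 pad 44.5 diff 17.4 mins 105.0 t 155.0
top 6 jaw 40.4 pad 64.7 diff 24.3 mins 70.0 t 143.0
side 6 jaw 41.7 pad 59.0 diff 17.3 mins 103.0 t 152.0
top 7 jaw 42.2 pad 66.6 diff 24.3 mins 66.0 t 145.0
side 7 jaw 43.7 pad 61.0 diff 17.3 mins 103.0 t 146.0
top 8 jaw 43.0 pad 67.4 diff 24.4 mins 61.0 t 139.0
side 8 jaw 44.4 pad 62.4 diff 18.0 mins 109.0 t 147.0
top 9 jaw 46.7 pad 71.3 diff 24.6 mins 65.0 t 140.0
side 9 jaw 48.3 pad 65.9 diff 17.6 mins 104.0 t 148.0
top 10 jaw 50.0 pad 72.4 diff 22.4 mins 74.0 t 148.0
side 10 jaw 52.0 pad 67.2 diff 15.2 mins 100.0 t 158.0
top 11 jaw 51.8 pad 72.6 diff 20.7 mins 68.0 t 148.0
side 11 jaw 53.9 pad 68.5 diff 14.6 mins 110.0 t 174.0
top 12 jaw 53.0 pad 72.5 diff 19.6 mins 65.0 t 146.0
side 12 jaw 54.9 pad 69.0 diff 14.1 mins 110.0 t 191.0
```

The profiles agree with the force: the pad is pressed about 4.6 mm (jaw-to-pad distance 24.3 to 19.6 mm). A little more.

play_rows --translation '[[0.0015, 0, 0], [0.0015, 0, 0], [0.0005, 0, 0], [0, 0, 0], [0, 0, 0]]' --delta_rot '[[0, 0, 0], [0, 0, 0], [0, 0, 0], [0, 0, 0], [0, 0, 0]]' --grip '[-1, -1, -1, -1, -1]'

```text
clock: 31.05
tool_pos: [0.6127, 0.0005, 0.1906]
eef_rot: [0.637, 0.771, -0.001, 0.002]
contact_force: [3.3, -8.8, 0.6]
opening: 0.005
finger_force: 4.8
```

```bash
python3 -c "
from jw import *;look('13')
from pl import see
see([.5713,.2211,.192],('top',))"; python3 prof.py 13
```

```text
t 31.05 tcp [6.127e-01 5.000e-04 1.906e-01] ypr y-axis deg 10.9 tilt z [ 0.001 -0.004 -1.   ] board xy [ 0.0586 -0.1174] F [ 3.31 -8.78  0.57] open 0.005 ff 4.8 q [-0.05  0.81 -0.05  1.7   0.07  0.62  0.05]
top jaw [(0.59, [0.058, 0.0541, 0.0516])]
top pad_face [(0.6, [0.0548, 0.0742, 0.0574])]
top plate [(0.72, [0.0584, 0.1056, 0.07])]
top trigger_handle []
side jaw [(0.73, [0.0601, 0.0499, 0.0494]), (0.72, [0.046, -0.1102, 0.0848])]
side pad_face [(0.47, [0.0477, 0.0778, 0.0578])]
side plate [(0.75, [0.0407, 0.1033, 0.0564])]
side trigger_handle []
['top'] [0.5712 0.2228 0.1608] 0.135 rel yaw -0.031 board xy [[0.0603 0.1087 0.    ]]
['top'] [0.5712 0.2228 0.1608] 0.135 rel yaw -0.031 board xy [[0.0603 0.1087 0.    ]]
top 13 jaw 53.8 pad 72.4 diff 18.6 mins 67.0 t 149.0
side 13 jaw 56.1 pad 69.3 diff 13.2 mins 114.0 t 215.0
```

play_rows --translation '[[0.0005, 0, 0], [0, 0, 0], [0, 0, 0], [0, 0, 0], [0, 0, 0], [0, 0, 0]]' --delta_rot '[[0, 0, 0], [0, 0, 0], [0, 0, 0], [0, 0, 0], [0, 0, 0], [0, 0, 0]]' --grip '[-1, -1, -1, -1, -1, -1]'

```text
clock: 32.35
tool_pos: [0.6126, 0.0008, 0.1905]
eef_rot: [0.637, 0.771, -0.001, 0.002]
contact_force: [3.2, -10.0, 0.4]
opening: 0.007
finger_force: 4.9
```

```bash
python3 -c "
from jw import *;look('14')
a=cv2.imread('pics/side14.png')[140:265,192:352];c=cv2.imread('pics/top14.png')[140:265,172:332]
cv2.imwrite('pics/c14.png',cv2.resize(np.hstack([a,c]),None,fx=2.5,fy=2.5,interpolation=cv2.INTER_CUBIC))"; python3 prof.py 14
```

```text
t 32.35 tcp [0.6126 0.0008 0.1905] ypr y-axis deg 10.9 tilt z [ 0.001  -0.0042 -1.    ] board xy [ 0.0586 -0.117 ] F [ 3.19 -9.96  0.43] open 0.007 ff 4.9 q [-0.05  0.81 -0.05  1.7   0.07  0.62  0.05]
top jaw []
top pad_face [(0.49, [0.0563, 0.074, 0.0586])]
top plate [(0.76, [0.0576, 0.1076, 0.0702]), (0.6, [0.0607, 0.0532, 0.0491])]
top trigger_handle []
side jaw [(0.49, [0.0605, 0.0501, 0.0469])]
side pad_face [(0.41, [0.0473, 0.0784, 0.0567])]
side plate [(0.88, [0.0374, 0.1075, 0.0579])]
side trigger_handle [(0.56, [0.0446, -0.1067, 0.1223])]
top 14 jaw 54.0 pad 72.5 diff 18.5 mins 70.0 t 149.0
side 14 jaw 56.2 pad 69.3 diff 13.1 mins 112.0 t 213.0
```

View pics/c14.png

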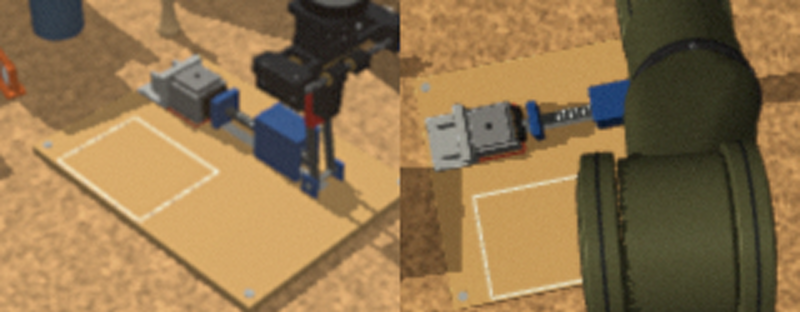

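The plinth is square against the backstop, the pad is on the plate (right panel, (520,120)) and pressed about 5.8 mm, and the trigger is held steady. Handing in.

```bash
python3 -c "
from plant import r;print(r.finish_job())"
```

```text
the job is handed in; nothing more can be done
None
```

The job is handed in: the plinth is square on the red mark against the backstop with the plate to the jaw, the pad pressed in about 5.8 mm and the trigger still held; while I lined the plinth up, it may have come off the board by under 1 mm for about half a second.

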